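# Sort the bench after water sampling

## Robot

A 6-joint arm with a two-finger parallel gripper is mounted at the origin on the work surface. World frame = base frame: x ahead of the robot, y to its left, z up, the work surface at z = 0. Lengths are in mm, angles in degrees, forces in N, time in s.
With the tool pointing down it reaches from about 350 to 850 mm from the base axis. Payload 8.1 kg.
Tool frame: the origin (TCP) lies between the finger pads; the fingertips stand 22 mm ahead of it and the grasp point (between the pads) lies 3 mm ahead of it (r.nose_length is the z of the fingertips in the tool frame, in mm); z points along the fingers, x is the direction in which the jaws open and shut, and the axes are right-handed (so a half turn about z gives the same grasp; the last joint's range is limited). The gripper opens to 85 mm and grips with 20 to 120 N. Pads are 22 mm wide; open, the fingers measure 114 mm over their backs; the gripper's body (76 mm by 85 mm) begins 54 mm behind the grasp point. The pads swing forward as they close: fully open they stand 13 mm farther back than shut.
Start: joints at [64.435, 7.471, 85.268, -0, 87.261, -4.893], TCP at [211.793, 561.382, 253.292] pointing down, gripper open.
Joint ranges: [-169.43, 169.43], [-51.17, 129.36], [1.28, 143.12], [-76.62, 256.62], [0, 156.53], [-152.29, 152.29]. Speed limits (degrees/s): [136.94, 136.94, 159.86, 180, 180, 180].

## Interface

Orientations are given as [roll, pitch, yaw] about the fixed x, y, z axes, in that order (R = Rz(yaw) Ry(pitch) Rx(roll)).
In Python, from bench import r gives the robot as it stands.
- The arm moves only by the shell command python3 -m jog 'ROWS' [FORCE]. ROWS is JSON, a list of rows, each a list of 5 numbers: the shift along the tool's x, y, z in m, then the turn about the tool's z in degrees, then the opening in per cent of the stroke, from 0 (shut) to 100 (fully open). A call has 1 to 8 rows; each row is the pose to reach, as a shift and turn from the pose measured when the call began, along the tool's axes at that moment; what a row does not reach only later rows make up. A row lasts 1/10 s, in which the tool goes at most 50 mm and 8.59 degrees, less where a joint would pass 70% of its speed; a pose out of reach is approached as far as the arm can. A call with a gripper value outside its range is refused whole. The fingers move at their own pace and stop on an object; FORCE is the grip in N (left out, the last holds). Time passes only in rows, so rows that repeat a pose let the fingers close. It gives the time, the measured TCP pose, the force and the opening at its end, in the units of the state.
- r.sense(): the state, without advancing time (a new reading comes with each control period).
- r.snapshot(name): name is "side" or "top" or "wrist"; returns a dict with "image" (384x512x3 uint8, red, green, blue), "K" (3x3 intrinsics, pixels), "distortion" ([k1, k2, p1, p2, k3] as OpenCV has them; the pictures are not rectified), "T" (4x4, takes a point from camera to world coordinates); the wrist camera has in their place "tool_from_camera" (4x4, takes a point from camera to tool coordinates, whose origin is the TCP and whose axes are the tool frame's). Camera axes: x right, y down, z forward; pixel columns grow to the right and rows downward; lengths in mm; the calibration is good to about 2 mm. A picture is of the moment at which its call begins: read the wrist's pose just before it. There is no depth.
- r.hand_in(): hands the job in, once; it reports no verdict.
Trained networks look in a picture, given as the dict that the camera call returned (one of the last four; its "shot" number tells which), for a name from the list of things; names that differ only in an ending like _2 or _b are one class to them, and where a whole thing is asked for, a point or a joint stands for the part that bears it (a point fixed in the world has none). Each returns a list of dicts, best first, with "conf" (0 to 1); they miss things now and then, are a little off and sometimes report something else, mostly with a low value. They report only what shows in the picture. A call takes as long as a camera call.
- r.search_frame(picture, label): "bbox" ([left, top, right, bottom] in pixels, round what is visible of it).
- r.pinpoint(picture, label): "uv" ([column, row] in pixels: a listed point, or the origin of a listed thing).
The state is a dict: "time": time; "joint_pos": joint angles; "qd": joint speeds; "joint_efforts": joint torques, N m; "tool_pos": TCP position; "tcp_rot": TCP orientation; "ft_force": force on the tool from outside, world axes, zero at the start; "wrist_torque": the same for the moment, N m; "finger_gap": finger opening in mm.
Only numpy, scipy, OpenCV 4.12 (cv2) and the standard library are available. Lean on these libraries where they do the work, as an engineer would, in place of code of your own. Each camera call takes 0.05 s, during which the arm holds its last target. There are 200 camera calls.

## Task

Clear up the lab bench after water sampling: stand the two blue-capped sample jars in the white two-bay rack, one to a bay, stand the green-capped media jar in the green tub, and lay the forceps flat inside the steel tray. Only when these four clean things are in their places, put the used pot with the red cap into the yellow waste bin, so that it comes last. Set the glass jars down gently and upright, never dropping them, and do not disturb the stoppered flask.

Things in the scene. Friction and masses are not known exactly. Their poses are not given: they have to be found in the camera images.
- jar_a: Clear glass sample jar with a blue cap and a white paper label, 48 mm diameter, 80 mm tall, about 160 g, standing upright on the bench. Origin: centre of its underside; z up its axis.
- jar_b: Second blue-capped sample jar, exactly like the first (48 mm diameter, 80 mm tall, about 160 g). Either jar may go in either bay. Origin: centre of its underside; z up its axis.
- media_jar: Squat clear glass media jar with a green cap and no label, 60 mm diameter, 55 mm tall, about 150 g, standing upright. Origin: centre of its underside; z up its axis.
- forceps: Steel forceps (tweezers) lying flat on the bench, rigid, 110 mm long, about 15 mm (at most 18 mm) wide across the middle, 10 mm thick, about 40 g. Origin: on its underside at the middle of its length; x along its length towards the tips, z up. Grip across the middle.
- used_pot: Used white plastic sample pot with a red cap, 44 mm diameter, 60 mm tall, about 60 g, standing upright. Any attitude will do inside the bin. Origin: centre of its underside; z up its axis.
- rack: White plastic jar rack, an open-topped box 74 mm (x) by 144 mm (y), 30 mm high, walls and floor 4 mm, with one 4 mm dividing wall across its middle that makes two bays side by side along y. Each bay is 66 mm square inside, centred 35 mm from the rack's origin along +y and -y. Fixed to the bench. Origin: centre of its underside; z up.
- tub: Green plastic tub, open top, 116 mm square, 25 mm high, walls and floor 4 mm (108 mm square inside). Fixed to the bench. Origin: centre of its underside; z up.
- tray: Shallow grey steel instrument tray, open top, 160 mm (x) by 124 mm (y), 18 mm high, walls and floor 4 mm (152 by 116 mm inside). Fixed to the bench. Origin: centre of its underside; z up.
- bin: Yellow plastic bench waste bin, open top, 116 mm square, 45 mm high, walls and floor 4 mm (108 mm square inside). Fixed to the bench. Origin: centre of its underside; z up.
- flask: Conical glass flask with a blue stopper, 80 mm across the base, 128 mm tall, standing off to the robot's right; a bystander, not to be disturbed. Origin: centre of its underside; z up.

How it is judged:
By the outcome, as a careful person would: the job done as asked, in the order asked, and still so for the second after the job is handed in, with the robot touching nothing.
It also fails if it takes over 134 s, if anything falls off the work surface, if the arm or the gripper's body presses on something with over 40 N, if the wrist force passes 120 N, or if a joint passes its speed limit or range.

## Working session

There is one attempt and no reset: what is moved stays moved. The work goes in short steps, Python scripts to look and compute and a shell command to move; the robot and the scene stay as the last step left them, time stands still between calls to the robot, and variables do not carry over. Pictures are saved under pics/ and viewed, about 12 in all and at most 16, crops included, and the job is handed in when it is done.

```bash
mkdir -p pics; ls
cat > h.py <<'E'
import numpy as np, cv2
from bench import r
from scipy.spatial.transform import Rotation as R
def ray(p,uv,Tw=None):
    n=cv2.undistortPoints(np.array([[uv]],float),np.array(p["K"]),np.array(p["distortion"]))[0,0]
    T=np.array(p["T"]) if Tw is None else Tw
    return T[:3,3],T[:3,:3]@np.array([n[0],n[1],1])
def atz(p,uv,z,Tw=None):
    o,d=ray(p,uv,Tw); return o+d*(z-o[2])/d[2]
def pose():
    s=r.sense(); T=np.eye(4); T[:3,:3]=R.from_euler('xyz',s["tcp_rot"],degrees=True).as_matrix(); T[:3,3]=s["tool_pos"]; return T
def save(p,n): cv2.imwrite(f"pics/{n}.png",p["image"][:,:,::-1])
def rel(xyz):  # world target TCP -> shift in tool axes, m
    T=pose(); return np.round(T[:3,:3].T@(np.array(xyz)-T[:3,3])/1000,4)
E
python3 - <<'E'
from h import *
s=r.sense();print(s["tool_pos"],s["tcp_rot"],s["finger_gap"],s["time"])
for c in("top","side"):
    p=r.snapshot(c);save(p,c+"0");print(c,np.round(p["T"],2).tolist())
    for n in["jar_a","media_jar","forceps","used_pot","rack","tub","tray","bin","flask"]:
        k=2 if n=="jar_a" else 1
        for d,b in zip(r.pinpoint(p,n)[:k],(r.search_frame(p,n)+[{},{}])[:k]):
            print(n,round(d["conf"],2),np.round(d["uv"]),np.round(atz(p,d["uv"],0)),np.round(b.get("bbox",0)))
print(r.sense()["time"])
E
```

```text
pics
[211.57763763 560.91317423 252.22130432] [-1.79990313e+02  1.06516206e-01  6.93249021e+01] 85.35834249558683 0.0
top [[0.02, -0.99, 0.13, 362.62], [-1.0, -0.02, -0.02, -97.84], [0.02, -0.12, -0.99, 1025.14], [0.0, 0.0, 0.0, 1.0]]
jar_a 0.69 [266. 210.] [ 435. -143.    0.] [210. 202. 230. 218.]
jar_a 0.57 [220. 211.] [428.  -9.   0.] [256. 198. 275. 214.]
media_jar 0.8 [320. 233.] [ 371. -302.    0.] [310. 223. 332. 246.]
forceps 0.49 [112. 238.] [343. 302.   0.] [103. 220. 117. 257.]
used_pot 0.59 [162. 212.] [422. 159.   0.] [ 78. 141. 133. 169.]
rack 0.9 [108. 153.] [593. 330.   0.] [ 80. 141. 136. 169.]
tub 0.9 [330. 158.] [ 595. -335.    0.] 0
tray 0.91 [184. 133.] [659. 105.   0.] [157. 106. 211. 165.]
bin 0.87 [252. 145.] [628. -98.   0.] [227. 120. 273. 167.]
flask 0.81 [396. 209.] [ 444. -532.    0.] [385. 196. 425. 224.]
side [[-0.8, -0.32, 0.51, -102.01], [-0.6, 0.39, -0.7, 761.34], [0.02, -0.86, -0.51, 642.24], [0.0, 0.0, 0.0, 1.0]]
jar_a 0.89 [262. 217.] [427.  -5.   0.] [254. 188. 276. 218.]
jar_a 0.63 [281. 196.] [ 449. -137.    0.] [276. 169. 293. 203.]
media_jar 0.6 [216. 291.] [337. 296.   0.] [319. 167. 340. 188.]
forceps 0.81 [216. 288.] [341. 290.   0.] [203. 273. 232. 308.]
used_pot 0.8 [227. 244.] [424. 154.   0.] [220. 221. 235. 249.]
tub 0.91 [278. 161.] [ 598. -340.    0.] [258. 145. 301. 171.]
tray 0.57 [184. 210.] [629. 110.   0.] [163. 187. 218. 226.]
bin 0.66 [226. 183.] [637. -92.   0.] [204. 160. 255. 194.]
flask 0.66 [339. 158.] [ 429. -511.    0.] [329. 125. 346. 159.]
1.9
```

Run:
```python
import cv2
a=cv2.imread("pics/top0.png")[90:270,60:440];cv2.imwrite("pics/top0c.png",cv2.resize(a,(760,360),interpolation=cv2.INTER_CUBIC))
```

```text
(no output)
```

View pics/top0c.png

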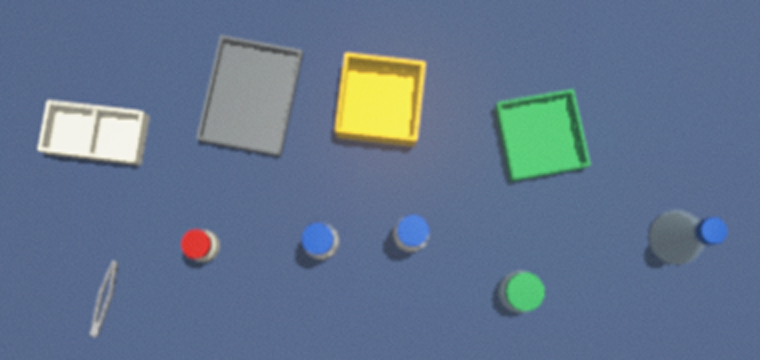

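View pics/side0.png

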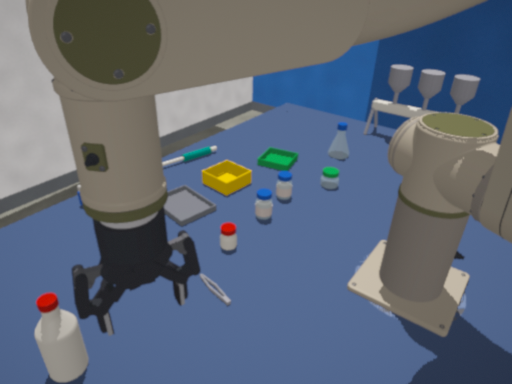

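The top view shows the rack at crop (93,132), tray (250,96), bin (380,98), tub (543,135), pot (198,244), jars (318,240) and (412,232), media jar (524,291), forceps (104,298) and flask (676,237). These agree with the networks' points. Next I refine the container poses from their rims.

Run:
```python
from h import *
p=r.snapshot("top");im=p["image"];hsv=cv2.cvtColor(im,cv2.COLOR_RGB2HSV)
H,S,V=[hsv[:,:,i].astype(int) for i in range(3)]
def blob(m,c,rad):
    y,x=np.mgrid[:384,:512]; m=(m&(abs(x-c[0])<rad)&(abs(y-c[1])<rad)).astype(np.uint8)
    n,l,st,ce=cv2.connectedComponentsWithStats(m); i=1+np.argmax(st[1:,4]); return np.argwhere(l==i)[:,::-1].astype(float),ce[i]
for n,m,c,h in[("rack",(S<70)&(V>90),(107,155),30),("tray",(S<60),(184,138),18),("bin",(H>18)&(H<35)&(S>120),(250,140),45),("tub",(H>45)&(H<80)&(S>110),(331,158),25)]:
    pts,_=blob(m,c,35); w=np.array([atz(p,q,h)[:2] for q in pts],np.float32); print(n,cv2.minAreaRect(w))
for n,m,c,h in[("red",((H<8)|(H>172))&(S>140),(160,212),60),("blue1",(H>100)&(H<125)&(S>170)&(V>130),(219,209),80),("blue2",(H>100)&(H<125)&(S>170)&(V>130),(266,206),80),("green",(H>45)&(H<80)&(S>110),(322,236),55)]:
    pts,ce=blob(m,c,16); print(n,len(pts),ce,np.round(atz(p,ce,h)))
pts,ce=blob((S<110)&(V>110),(111,239),24);w=np.array([atz(p,q,8)[:2] for q in pts],np.float32); print("forceps",cv2.minAreaRect(w),len(w))
print("to above forceps",rel([343,300,170]))
```

```text
rack ((579.7437744140625, 323.1103820800781), (160.24989318847656, 83.34849548339844), 83.90160369873047)
tray ((642.06494140625, 99.5561752319336), (128.32205200195312, 165.2432861328125), 80.48121643066406)
bin ((633.0513305664062, -91.38408660888672), (117.50143432617188, 124.32786560058594), 84.87236785888672)
tub ((591.2381591796875, -330.4449462890625), (118.75494384765625, 119.87286376953125), 11.642904281616211)
red 162 [157.32716049 211.63580247] [419. 157.  60.]
blue1 107 [217.10280374 209.39252336] [427.  -9.  80.]Traceback (most recent call last):
  File "<stdin>", line 10, in <module>
  File "<stdin>", line 6, in blob
    return _wrapfunc(a, 'argmax', axis=axis, out=out, **kwds)
    return bound(*args, **kwds)
ValueError: attempt to get argmax of an empty sequence
```

```bash
python3 -c "
from h import *
print(rel([330,295,170]))"
```

```text
[-0.2075  0.2046  0.0833]
```

```bash
python3 -m jog '[[-0.2075,0.2046,0.083,0,60],[-0.2075,0.2046,0.083,0,60],[-0.2075,0.2046,0.083,0,60],[-0.2075,0.2046,0.083,0,60],[-0.2075,0.2046,0.083,0,60],[-0.2075,0.2046,0.083,0,60],[-0.2075,0.2046,0.083,0,60],[-0.2075,0.2046,0.083,0,60]]'
python3 - <<'E'
from h import *
r.sense();T=pose();p=r.snapshot("wrist");save(p,"w1")
C=T@np.array(p["tool_from_camera"]);print(np.round(C,2).tolist(),T[:3,3])
for d in r.pinpoint(p,"forceps")[:2]:print(d,atz(p,d["uv"],0,C))
print(r.search_frame(p,"forceps")[:2])
E
```

```text
time: 2.75
tool_pos: [330.4, 294.0, 170.1]
tcp_rot: [-180.0, 0.0, 69.1]
ft_force: [0.7, 0.6, -0.4]
finger_gap: 51.4
[[0.36, 0.9, 0.26, 263.41], [0.93, -0.34, -0.1, 319.42], [0.0, 0.28, -0.96, 290.62], [0.0, 0.0, 0.0, 1.0]] [330.36959291 293.98563587 170.1061076 ]
{'uv': [265.3, 190.4], 'conf': 0.66} [339.81038309 298.14072361   0.        ]
[{'bbox': [249.9, 130.8, 273.2, 245.4], 'conf': 0.55}, {'bbox': [369.7, 341.7, 430.0, 384.0], 'conf': 0.37}]
```

View pics/w1.png

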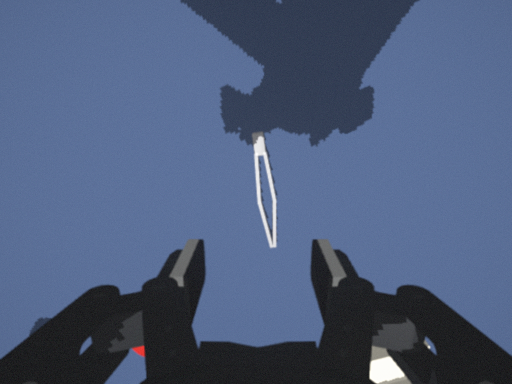

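The forceps run from (258,133) to (274,246), and they sit between the open fingers' columns.

Run:
```python
from h import *
T=pose();p=r.snapshot("wrist");C=T@np.array(p["tool_from_camera"])
a=atz(p,(258,134),7,C);b=atz(p,(274,246),7,C);m=(a+b)/2;d=b-a
print(a,b,m,np.linalg.norm(d),np.degrees(np.arctan2(d[1],d[0])))
print(rel([m[0],m[1],60]),rel([m[0],m[1],24]))
```

```text
[287.42685645 312.82826759   7.        ] [393.57209459 289.59484704   7.        ] [340.49947552 301.21155731   7.        ] 108.65819532215168 -12.346376106553945
[0.0081 0.0082 0.111 ] [0.0081 0.0082 0.147 ]
```

```bash
python3 -m jog '[[0.008,0.008,0.05,-8.5,45],[0.008,0.008,0.1,-8.5,45],[0.008,0.008,0.13,-8.5,45],[0.008,0.008,0.145,-8.5,45],[0.008,0.008,0.145,-8.5,45],[0.008,0.008,0.145,-8.5,0],[0.008,0.008,0.145,-8.5,0],[0.008,0.008,0.145,-8.5,0]]' 40; python3 -m jog '[[0,0,0,0,0],[0,0,0,0,0],[0,0,-0.01,0,0],[0,0,-0.05,0,0],[0,0,-0.1,0,0]]'
python3 -c "
from h import *
print(rel([642,100,115]))
T=pose();p=r.snapshot('wrist');save(p,'w2')"
```

```text
time: 3.75
tool_pos: [341.3, 302.2, 27.7]
tcp_rot: [179.9, -0.2, 78.0]
ft_force: [0.1, -0.4, 0.3]
finger_gap: 14.6
time: 4.25
tool_pos: [339.1, 300.6, 127.1]
tcp_rot: [-179.9, 0.0, 77.9]
ft_force: [0.4, 0.3, 0.2]
finger_gap: 14.5
[-0.1329  0.3381  0.0119]
```

View pics/w2.png

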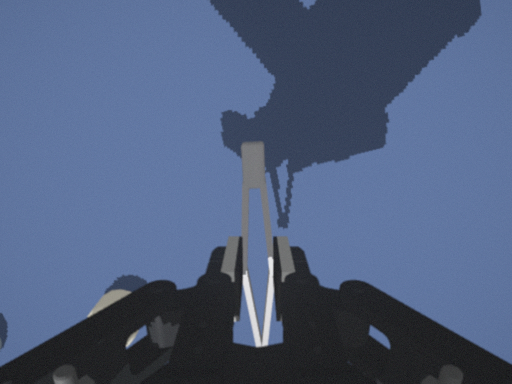

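```bash
python3 -m jog '[[-0.133,0.338,0.01,0,0],[-0.133,0.338,0.01,0,0],[-0.133,0.338,0.01,0,0],[-0.133,0.338,0.01,0,0],[-0.133,0.338,0.01,0,0],[-0.133,0.338,0.01,0,0],[-0.133,0.338,0.01,0,0],[-0.133,0.338,0.01,0,0]]'; python3 -m jog '[[0,0,0,0,0],[0,0,0,0,0]]';python3 - <<'E'
from h import *
T=pose();p=r.snapshot("wrist");save(p,"w3");C=T@np.array(p["tool_from_camera"])
for d in r.pinpoint(p,"tray")[:1]:print(d,atz(p,d["uv"],4,C))
print(T[:3,3],rel([642,100,31]))
E
```

```text
time: 5.1
tool_pos: [650.2, 99.8, 130.3]
tcp_rot: [179.4, -0.5, 77.8]
ft_force: [0.1, 1.2, -0.0]
finger_gap: 14.5
time: 5.3
tool_pos: [650.1, 99.5, 130.6]
tcp_rot: [179.4, -0.5, 77.7]
ft_force: [1.1, -0.1, 0.3]
finger_gap: 14.6
{'uv': [254.1, 183.3], 'conf': 0.68} [641.05342529  99.93394416   4.        ]
[650.12649753  99.46487826 130.55845228] [-0.0031 -0.008   0.0994]
```

View pics/w3.png

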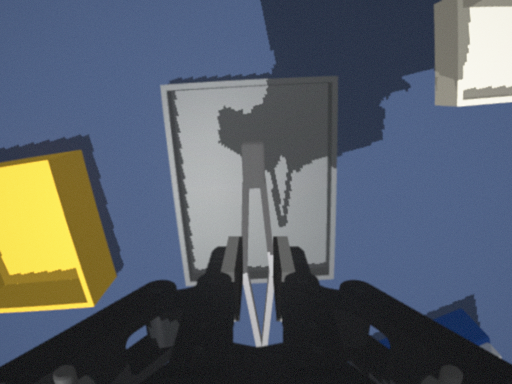

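```bash
python3 -m jog '[[-0.003,-0.008,0.05,0,0],[-0.003,-0.008,0.085,0,0],[-0.003,-0.008,0.095,0,0],[-0.003,-0.008,0.098,0,0],[-0.003,-0.008,0.098,0,0]]'
```

```text
time: 5.9
tool_pos: [642.4, 100.9, 33.6]
tcp_rot: [179.3, -0.6, 77.9]
ft_force: [-0.8, 0.3, -0.2]
finger_gap: 14.6
```

```bash
python3 -m jog '[[0,0,0.002,0,0],[0,0,0.0025,0,0],[0,0,0.0025,0,0]]'; python3 -m jog '[[0,0,0,0,12],[0,0,0,0,25],[0,0,0,0,40],[0,0,0,0,40]]'; python3 -m jog '[[0,0,-0.03,0,40],[0,0,-0.08,0,60],[0,0,-0.12,0,80],[0,0,-0.12,0,80]]'
python3 - <<'E'
from h import *
T=pose();p=r.snapshot("wrist");save(p,"w4")
print(T[:3,3],rel([427,-9,150]))
E
```

```text
time: 6.2
tool_pos: [643.1, 100.9, 32.2]
tcp_rot: [179.2, -0.6, 77.9]
ft_force: [-0.2, 0.6, 0.1]
finger_gap: 14.5
time: 6.6
tool_pos: [643.1, 100.9, 32.2]
tcp_rot: [179.2, -0.6, 77.9]
ft_force: [-0.8, -0.8, -0.2]
finger_gap: 34.3
time: 7.0
tool_pos: [645.8, 100.3, 160.9]
tcp_rot: [178.5, -0.8, 77.9]
ft_force: [1.4, -0.2, 1.1]
finger_gap: 68.4
[645.79297637 100.30705266 160.88643399] [-0.1525 -0.1895  0.0013]
```

View pics/w4.png

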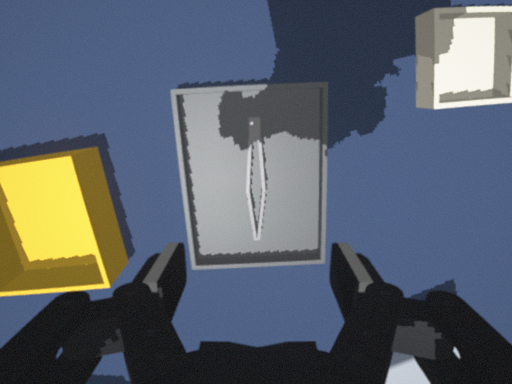

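The forceps lie flat and wholly within the tray: (248–262, 118–240) inside the rim (173–328, 85–268). Next is the first jar.

```bash
python3 -m jog '[[-0.152,-0.19,0,68,90],[-0.152,-0.19,0,68,90],[-0.152,-0.19,0,68,90],[-0.152,-0.19,0,68,90],[-0.152,-0.19,0,68,90],[-0.152,-0.19,0,68,90],[-0.152,-0.19,0,68,90],[-0.152,-0.19,0,68,90]]'; python3 -m jog '[[0,0,0,8,90],[0,0,0,16,90],[0,0,0,16,90]]'
python3 - <<'E'
from h import *
print(r.sense()["tcp_rot"])
T=pose();p=r.snapshot("wrist");save(p,"w5");C=T@np.array(p["tool_from_camera"])
for d in r.pinpoint(p,"jar_a")[:2]:print(d,atz(p,d["uv"],0,C))
for d in r.search_frame(p,"jar_a")[:2]:print(d)
print(T[:3,3])
E
```

```text
time: 7.85
tool_pos: [425.5, -8.6, 150.0]
tcp_rot: [-179.7, -1.3, 9.5]
ft_force: [0.3, -0.2, 0.2]
finger_gap: 76.6
time: 8.15
tool_pos: [424.6, -8.5, 148.7]
tcp_rot: [-179.4, -1.1, -6.7]
ft_force: [0.0, -0.2, -0.1]
finger_gap: 77.0
[-179.37345711   -1.06718231   -6.67743275]
{'uv': [260.0, 193.5], 'conf': 0.89} [428.21868903 -12.35295791   0.        ]
{'uv': [290.8, 317.6], 'conf': 0.62} [ 444.12719961 -143.63109422    0.        ]
{'bbox': [265.8, 299.3, 322.7, 352.1], 'conf': 0.84}
{'bbox': [230.4, 170.4, 299.0, 256.2], 'conf': 0.81}
[424.5673969   -8.45774005 148.65343181]
```

View pics/w5.png

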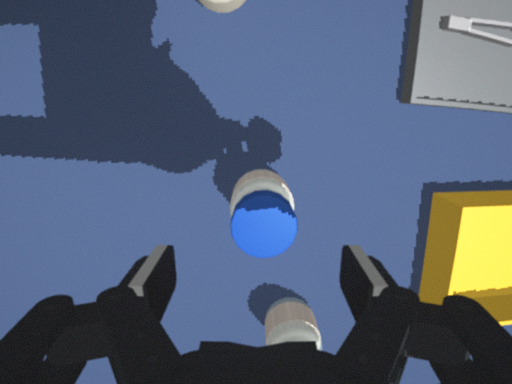

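Run:
```python
from h import *
T=pose();p=r.snapshot("wrist");C=T@np.array(p["tool_from_camera"])
print(atz(p,(264,224),80,C), rel([428,-12,58]))
```

```text
[429.49166869 -10.99818532  80.        ] [0.0014 0.0041 0.0915]
```

```bash
python3 -m jog '[[0.0025,0.0035,0.045,0,90],[0.0025,0.0035,0.08,0,90],[0.0025,0.0035,0.0915,0,90],[0.0025,0.0035,0.0915,0,90],[0.0025,0.0035,0.0915,0,40],[0.0025,0.0035,0.0915,0,20],[0.0025,0.0035,0.0915,0,20],[0.0025,0.0035,0.0915,0,20]]' 40; python3 -m jog '[[0,0,0,0,20],[0,0,0,0,20],[0,0,0,0,20]]'; python3 -c "
from h import *
print(rel([583-35*np.sin(np.radians(-6)),325+35*np.cos(np.radians(-6)),150]))"
```

```text
time: 9.15
tool_pos: [430.8, -11.7, 60.4]
tcp_rot: [-179.4, -1.3, -6.3]
ft_force: [-3.0, 1.1, 6.8]
finger_gap: 46.1
time: 9.45
tool_pos: [431.2, -11.7, 60.9]
tcp_rot: [-179.4, -1.4, -6.3]
ft_force: [-0.5, 0.7, -1.1]
finger_gap: 46.0
[ 0.1157 -0.3873 -0.0822]
```

```bash
python3 -m jog '[[0,0,-0.02,0,20],[0,0,-0.06,0,20],[0.02,-0.03,-0.095,0,20],[0.035,-0.08,-0.1,0,20],[0.05,-0.13,-0.1,0,20],[0.065,-0.18,-0.1,0,20],[0.08,-0.23,-0.1,0,20],[0.08,-0.25,-0.1,0,20]]'
python3 - <<'E'
from h import *
T=pose();p=r.snapshot("wrist");save(p,"w6");C=T@np.array(p["tool_from_camera"])
for d in r.pinpoint(p,"rack")[:1]:print(d,atz(p,d["uv"],4,C),atz(p,d["uv"],0,C))
print(r.sense()["tool_pos"],rel([583-35*np.sin(np.radians(-6)),325+35*np.cos(np.radians(-6)),150]))
E
```

```text
time: 10.25
tool_pos: [536.6, 230.4, 165.5]
tcp_rot: [-179.3, -1.4, -6.2]
ft_force: [-0.7, -1.2, -1.0]
finger_gap: 45.8
{'uv': [294.8, 67.3], 'conf': 0.74} [582.03559398 328.87248746   4.        ] [582.62351248 329.27947062   0.        ]
[535.75133494 230.91241313 165.22626925] [ 0.0365 -0.1334  0.0177]
```

View pics/w6.png

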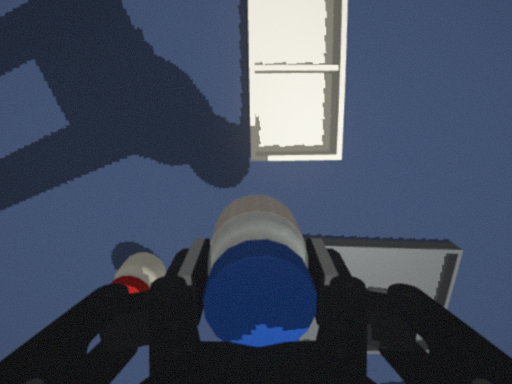

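Run:
```python
from h import *
T=pose();p=r.snapshot("wrist");C=T@np.array(p["tool_from_camera"])
for uv in[(251,69),(344,68),(249,160),(342,159)]:print(atz(p,uv,30,C).round(1))
c=(atz(p,(251,69),30,C)+atz(p,(344,68),30,C))/2;print(c)
```

```text
[543.7 329.   30. ]
[615.  322.9  30. ]
[534.3 259.6  30. ]
[610.  252.3  30. ]
[579.33696597 325.94053323  30.        ]
```

```bash
python3 -c "
from h import *
print(rel([583,362,130]))"
```

```text
[ 0.0323 -0.137   0.0372]
```

```bash
python3 -m jog '[[0.01,-0.04,0,0,20],[0.02,-0.09,0,0,20],[0.032,-0.137,0,0,20],[0.032,-0.137,0.03,0,20],[0.032,-0.137,0.037,0,20],[0.032,-0.137,0.037,0,20]]'
python3 - <<'E'
from h import *
T=pose();p=r.snapshot("wrist");save(p,"w7")
print(rel([583,362,69]))
E
```

```text
time: 11.0
tool_pos: [580.9, 359.6, 127.1]
tcp_rot: [-179.6, -1.1, -6.2]
ft_force: [-1.1, 1.3, -0.7]
finger_gap: 45.7
[-0.0003 -0.0017  0.06  ]
```

View pics/w7.png

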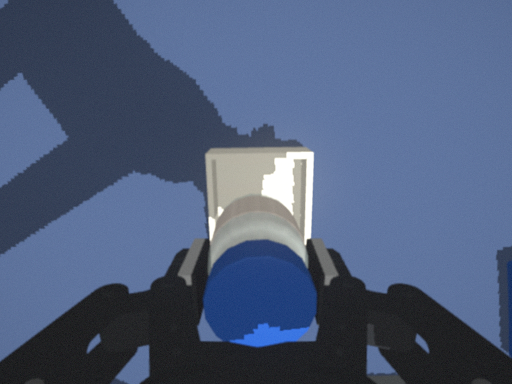

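The jar is centred across the bay: both the rim (206–313) and the jar have their middle at column 260. I can lower it.

```bash
python3 -m jog '[[0,-0.002,0.03,0,20],[0,-0.002,0.05,0,20],[0,-0.002,0.058,0,20],[0,-0.002,0.06,0,20],[0,-0.002,0.06,0,20]]'; python3 -m jog '[[0,0,0.001,0,20],[0,0,0.002,0,20],[0,0,0.002,0,20]]'
```

```text
time: 11.55
tool_pos: [584.1, 362.1, 70.5]
tcp_rot: [-179.5, -1.3, -6.3]
ft_force: [0.4, 0.3, -1.5]
finger_gap: 45.9
time: 11.85
tool_pos: [584.6, 362.3, 69.5]
tcp_rot: [-179.4, -1.3, -6.3]
ft_force: [0.4, 0.1, -0.8]
finger_gap: 45.9
```

```bash
python3 -m jog '[[0,0,0.0015,0,20],[0,0,0.003,0,20],[0,0,0.003,0,20]]';  python3 -m jog '[[0,0,0.001,0,20],[0,0,0.0015,0,20],[0,0,0.0015,0,20]]'
```

```text
time: 12.15
tool_pos: [584.4, 362.3, 66.1]
tcp_rot: [-179.5, -1.3, -6.3]
ft_force: [-0.7, 0.1, -1.8]
finger_gap: 45.4
time: 12.45
tool_pos: [584.4, 362.3, 64.6]
tcp_rot: [-179.5, -1.3, -6.3]
ft_force: [-0.5, 0.8, -0.7]
finger_gap: 45.3
```

```bash
python3 -m jog '[[0,0,0.001,0,20],[0,0,0.0015,0,20],[0,0,0.0015,0,20]]'
```

```text
time: 12.75
tool_pos: [584.6, 362.5, 64.5]
tcp_rot: [-179.4, -1.3, -6.3]
ft_force: [-4.7, -2.6, 8.7]
finger_gap: 45.7
```

Contact with the floor shows at 64.5 mm, as expected. I can release the jar and go to the second one.

```bash
python3 -m jog '[[0,0,0,0,60],[0,0,0,0,75],[0,0,0,0,90],[0,0,0,0,90],[0,0,-0.02,0,90],[0,0,-0.06,0,90],[0,0,-0.1,0,90],[0,0,-0.1,0,90]]'
python3 - <<'E'
from h import *
T=pose();p=r.snapshot("wrist");save(p,"w8")
print(rel([440,-143,150]))
E
```

```text
time: 13.55
tool_pos: [585.7, 363.7, 172.8]
tcp_rot: [-179.1, -1.9, -6.3]
ft_force: [0.8, 0.6, 1.2]
finger_gap: 77.1
[-0.0892  0.5191  0.0094]
```

View pics/w8.png

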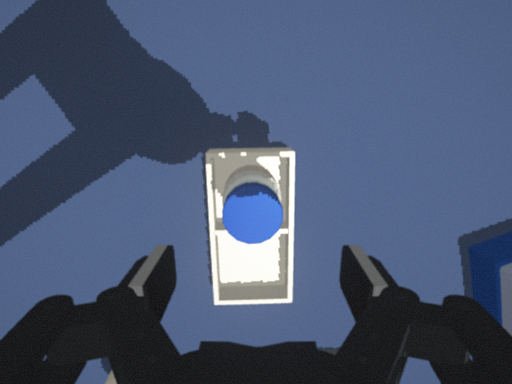

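Jar one stands in the +y bay: cap at (253,213), rim (208–295, 150–303). That makes 10 pictures viewed. Next is jar two.

```bash
python3 -m jog '[[-0.01,0.05,0,0,90],[-0.02,0.1,0,0,90],[-0.03,0.15,0,0,90],[-0.04,0.2,0,0,90],[-0.05,0.25,0,0,90],[-0.06,0.3,0,0,90],[-0.07,0.35,0,0,90],[-0.078,0.4,0.005,0,90]]';python3 -m jog '[[-0.004,0.045,0,0,90],[-0.01,0.09,0,0,90],[-0.01,0.119,0.005,0,90],[-0.01,0.119,0.005,0,90]]'
cat > jl.py <<'E'
import sys
from h import *
name,h,zg=sys.argv[1],float(sys.argv[2]),float(sys.argv[3])
T=pose();p=r.snapshot("wrist");save(p,sys.argv[4]);C=T@np.array(p["tool_from_camera"])
best=[]
for d in r.pinpoint(p,name)[:2]:
    w=atz(p,d["uv"],0,C);print(d,w.round(1));best.append(w)
for d in r.search_frame(p,name)[:2]:
    b=d["bbox"];print(d,atz(p,((b[0]+b[2])/2,b[3]-(b[2]-b[0])/2),h,C).round(1))
print(T[:3,3],[rel([w[0],w[1],zg]) for w in best])
E
python3 jl.py jar_a 80 58 w9
```

```text
time: 14.4
tool_pos: [464.3, -20.9, 156.4]
tcp_rot: [-179.2, -1.7, -6.2]
ft_force: [1.6, -1.3, -0.2]
finger_gap: 76.9
time: 14.8
tool_pos: [440.0, -140.9, 147.7]
tcp_rot: [-179.2, -1.6, -6.5]
ft_force: [-0.3, 0.9, -1.6]
finger_gap: 76.7
{'bbox': [227.8, 165.5, 291.9, 255.0], 'conf': 0.94} [ 442.5 -141.6   80. ]
[ 440.01508557 -140.86293749  147.65789856] []
```

```bash
python3 -c "
from h import *
print(rel([442.5,-142.3,58]))"
```

```text
[-0.0007  0.0061  0.0904]
```

```bash
python3 -m jog '[[0,0.006,0.045,0,90],[-0.001,0.006,0.08,0,90],[-0.001,0.006,0.09,0,90],[-0.001,0.006,0.09,0,90],[-0.001,0.006,0.09,0,40],[-0.001,0.006,0.09,0,20],[-0.001,0.006,0.09,0,20],[-0.001,0.006,0.09,0,20]]' 40; python3 -m jog '[[0,0,0,0,20],[0,0,0,0,20],[0,0,0,0,20]]'; python3 -c "
from h import *
print(rel([577,292,160]))"
```

```text
time: 15.75
tool_pos: [443.8, -142.7, 60.9]
tcp_rot: [-179.2, -1.8, -6.3]
ft_force: [-1.4, 2.1, 6.7]
finger_gap: 45.9
time: 16.05
tool_pos: [444.2, -142.9, 61.5]
tcp_rot: [-179.2, -1.9, -6.3]
ft_force: [0.0, -0.3, -0.5]
finger_gap: 46.0
[ 0.0877 -0.4481 -0.0895]
```

```bash
python3 -m jog '[[0,0,-0.02,0,20],[0,0,-0.06,0,20],[0.01,-0.03,-0.095,0,20],[0.02,-0.08,-0.1,0,20],[0.03,-0.13,-0.1,0,20],[0.04,-0.18,-0.1,0,20],[0.05,-0.23,-0.1,0,20],[0.06,-0.28,-0.1,0,20]]' ; python3 -m jog '[[0.01,-0.045,0,0,20],[0.02,-0.09,0,0,20],[0.025,-0.13,0,0,20],[0.027,-0.155,0,0,20],[0.027,-0.165,0,0,20],[0.027,-0.165,0,0,20]]'; python3 -c "
from h import *
print(rel([577,292,125]))"
```

```text
time: 16.85
tool_pos: [529.5, 124.9, 167.3]
tcp_rot: [-179.2, -1.9, -6.3]
ft_force: [1.6, -1.6, -1.0]
finger_gap: 45.6
time: 17.45
tool_pos: [573.8, 286.9, 170.0]
tcp_rot: [-179.2, -1.8, -6.2]
ft_force: [0.6, -0.5, -1.4]
finger_gap: 45.5
[ 0.0011 -0.0048  0.0451]
```

```bash
python3 -m jog '[[0.001,-0.005,0.02,0,20],[0.001,-0.005,0.04,0,20],[0.001,-0.005,0.045,0,20],[0.001,-0.005,0.045,0,20]]'
python3 - <<'E'
from h import *
T=pose();p=r.snapshot("wrist");save(p,"w10")
print(rel([577,292,69]))
E
```

```text
time: 17.85
tool_pos: [576.1, 290.5, 123.8]
tcp_rot: [-179.3, -1.7, -6.2]
ft_force: [-0.3, -0.7, -0.8]
finger_gap: 45.7
[-0.0017 -0.0002  0.0562]
```

View pics/w10.png

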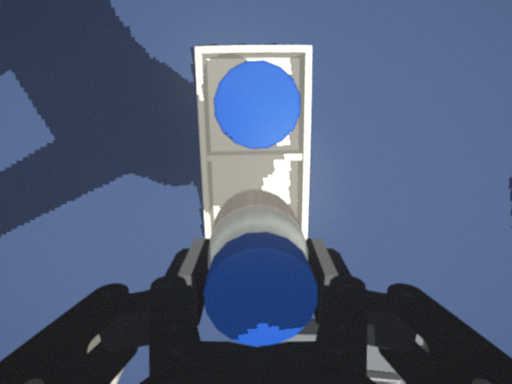

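The near bay is ahead of the held jar: rim about 205–308, jar centre at column 260, about 2 mm right of the middle. I'll shift a little left and lower.

```bash
python3 -m jog '[[-0.003,0,0.03,0,20],[-0.003,0,0.05,0,20],[-0.003,0,0.056,0,20],[-0.003,0,0.057,0,20],[-0.003,0,0.057,0,20]]'; python3 -m jog '[[0,0,0.001,0,20],[0,0,0.002,0,20],[0,0,0.0025,0,20],[0,0,0.0025,0,20]]'
```

```text
time: 18.4
tool_pos: [576.7, 292.1, 69.9]
tcp_rot: [-179.2, -1.9, -6.2]
ft_force: [-0.1, 0.4, -0.7]
finger_gap: 46.3
time: 18.8
tool_pos: [576.9, 292.2, 67.6]
tcp_rot: [-179.2, -1.9, -6.2]
ft_force: [-0.6, -0.4, -0.9]
finger_gap: 45.5
```

```bash
python3 -m jog '[[0,0,0.001,0,20],[0,0,0.0015,0,20],[0,0,0.0015,0,20]]'; python3 -m jog '[[0,0,0.001,0,20],[0,0,0.0015,0,20],[0,0,0.0015,0,20]]'
```

```text
time: 19.1
tool_pos: [576.8, 292.2, 65.9]
tcp_rot: [-179.2, -1.9, -6.2]
ft_force: [0.8, 0.6, -1.5]
finger_gap: 45.3
time: 19.4
tool_pos: [577.0, 292.3, 65.0]
tcp_rot: [-179.2, -1.9, -6.2]
ft_force: [-2.9, -0.6, 5.2]
finger_gap: 45.6
```

```bash
python3 -m jog '[[0,0,0,0,60],[0,0,0,0,75],[0,0,0,0,95],[0,0,0,0,95],[0,0,-0.02,0,95],[0,0,-0.06,0,95],[0,0,-0.09,0,95],[0,0,-0.09,0,95]]'
python3 - <<'E'
from h import *
T=pose();p=r.snapshot("wrist");save(p,"w11")
print(T[:3,3],rel([371,-302,140]))
E
```

```text
time: 20.2
tool_pos: [577.0, 292.7, 161.5]
tcp_rot: [-178.9, -2.4, -6.2]
ft_force: [1.6, -0.8, 1.6]
finger_gap: 81.1
[576.9731596  292.73379657 161.4582641 ] [-0.1396  0.6131  0.0026]
```

View pics/w11.png

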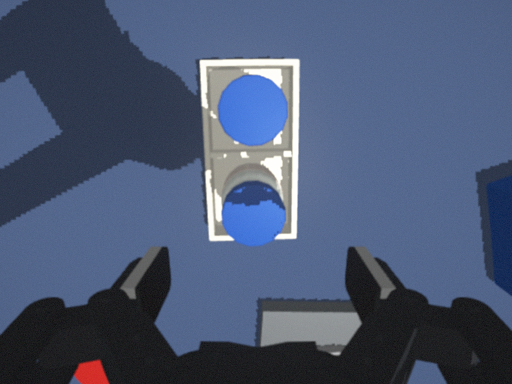

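Both jars stand in the rack: caps at (253,110) and (253,213), inside the rim (202–298, 60–240). 12 pictures viewed. Next is the media jar.

```bash
python3 -m jog '[[-0.011,0.048,0,0,95],[-0.022,0.096,0,0,95],[-0.033,0.144,0,0,95],[-0.044,0.192,0,-4,95],[-0.055,0.24,0,-8,95],[-0.066,0.288,0,-12,95],[-0.077,0.336,0,-15,95],[-0.088,0.384,0,-18,95]]'; python3 -c "
from h import *
print(r.sense()['tool_pos'],rel([371,-302,140]))"
```

```text
time: 21.05
tool_pos: [445.1, -81.2, 147.1]
tcp_rot: [-179.7, -2.3, 11.9]
ft_force: [0.9, -0.7, 0.6]
finger_gap: 80.8
[445.13724853 -81.21561422 147.12904258] [-0.1183  0.2007  0.0013]
```

```bash
python3 -m jog '[[-0.024,0.04,0,0,100],[-0.048,0.08,0,0,100],[-0.072,0.12,0,0,100],[-0.096,0.16,0,0,100],[-0.118,0.2,0,0,100],[-0.118,0.2,0,0,100],[-0.118,0.2,0,0,100]]'; python3 jl.py media_jar 55 45 w12
```

```text
time: 21.75
tool_pos: [370.0, -301.4, 139.9]
tcp_rot: [-179.6, -2.3, 11.7]
ft_force: [-0.3, -0.2, 0.2]
finger_gap: 85.5
{'uv': [243.4, 186.3], 'conf': 0.73} [ 362.  -297.9    0. ]
{'bbox': [205.8, 152.8, 282.9, 243.0], 'conf': 0.81} [ 362.6 -296.5   55. ]
[ 369.95129948 -301.41011395  139.85081708] [array([-0.0124, -0.0032,  0.0951])]
```

View pics/w12.png

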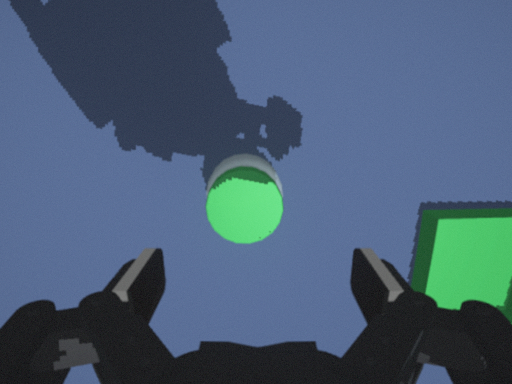

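The green cap is at (244,205), and both measurements agree on (362,-297). Now the grasp.

```bash
python3 -m jog '[[-0.012,-0.004,0.02,0,100],[-0.012,-0.004,0.06,0,100],[-0.012,-0.004,0.09,0,100],[-0.012,-0.004,0.095,0,100],[-0.012,-0.004,0.095,0,100],[-0.012,-0.004,0.095,0,50],[-0.012,-0.004,0.095,0,30],[-0.012,-0.004,0.095,0,30]]' 40; python3 -m jog '[[0,0,0,0,30],[0,0,0,0,30],[0,0,0,0,30]]'; python3 -c "
from h import *
print(rel([592,-331,140]))"
```

```text
time: 22.7
tool_pos: [363.6, -298.3, 47.7]
tcp_rot: [-179.8, -2.4, 12.0]
ft_force: [-1.9, 3.7, 9.3]
finger_gap: 52.2
time: 23.0
tool_pos: [363.8, -298.6, 48.2]
tcp_rot: [-179.9, -2.4, 12.0]
ft_force: [1.2, -0.0, 1.9]
finger_gap: 52.0
[ 0.2202  0.0789 -0.0827]
```

```bash
python3 -m jog '[[0,0,-0.01,0,30],[0,0,-0.03,0,30],[0,0,-0.06,0,30],[0,0,-0.09,0,30],[0,0,-0.09,0,30]]'
python3 - <<'E'
from h import *
T=pose();p=r.snapshot("wrist");q=r.snapshot("side");save(q,"s2")
a=cv2.resize(p["image"],(400,300));b=cv2.resize(q["image"][100:250,240:440],(400,300),interpolation=cv2.INTER_CUBIC)
cv2.imwrite("pics/w13.png",np.hstack([a,b])[:,:,::-1])
print(T[:3,3],rel([592,-331,120]))
E
```

```text
time: 23.5
tool_pos: [362.0, -301.9, 143.5]
tcp_rot: [179.7, -2.7, 12.0]
ft_force: [0.1, -0.6, -1.4]
finger_gap: 52.1
[ 362.04251861 -301.92904111  143.51134288] [0.219  0.0783 0.0289]
```

View pics/w13.png

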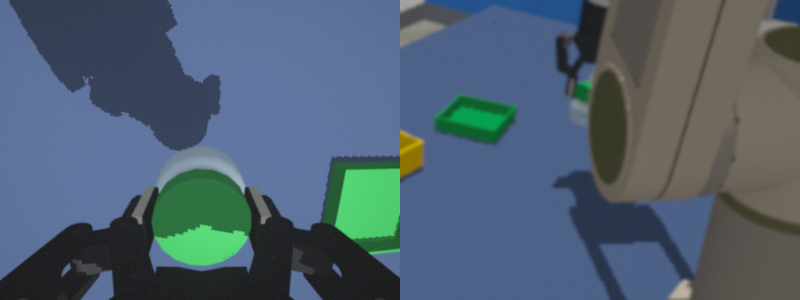

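The jar is held level between the pads. Next I carry it to the tub.

```bash
python3 -m jog '[[0.04,0.014,0,0,30],[0.08,0.028,0,0,30],[0.12,0.042,0,0,30],[0.16,0.056,0,0,30],[0.18,0.065,0.01,0,30],[0.19,0.068,0.01,0,30],[0.19,0.068,0.01,0,30]]'
python3 - <<'E'
from h import *
T=pose();p=r.snapshot("wrist");save(p,"w14");C=T@np.array(p["tool_from_camera"])
for d in r.pinpoint(p,"tub")[:1]:print(d,atz(p,d["uv"],4,C))
im=p["image"];hsv=cv2.cvtColor(im,cv2.COLOR_RGB2HSV)
p2=r.snapshot("top");im=p2["image"];h=cv2.cvtColor(im,cv2.COLOR_RGB2HSV)
for d in r.pinpoint(p2,"tub")[:1]:print(d,atz(p2,d["uv"],0))
print(T[:3,3],rel([592,-331,110]))
E
```

```text
time: 24.3
tool_pos: [560.4, -326.2, 135.5]
tcp_rot: [-179.8, -2.4, 12.0]
ft_force: [-0.5, 1.1, -1.9]
finger_gap: 52.7
{'uv': [286.9, 206.3], 'conf': 0.84} [ 591.21865013 -330.81254896    4.        ]
{'uv': [329.7, 157.6], 'conf': 0.62} [ 594.60860016 -332.50738704    0.        ]
[ 560.39176691 -326.22889554  135.51272727] [0.0297 0.0105 0.0288]
```

View pics/w14.png

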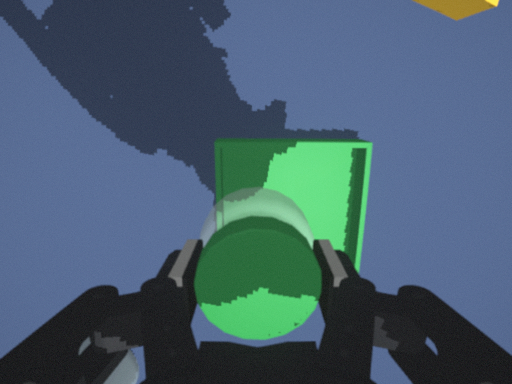

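Wrist view, network and top camera agree on the tub at (592,-331), and it lines up with the jaws. 15 pictures viewed, so I keep the last for the end. Lowering now.

```bash
python3 -m jog '[[0.03,0.01,0.015,0,30],[0.028,0.01,0.04,0,30],[0.0275,0.01,0.065,0,30],[0.0275,0.01,0.077,0,30],[0.0275,0.01,0.079,0,30],[0.0275,0.01,0.079,0,30]]'; python3 -m jog '[[0,0,0.001,0,30],[0,0,0.002,0,30],[0,0,0.002,0,30]]'
```

```text
time: 25.1
tool_pos: [591.7, -330.7, 60.5]
tcp_rot: [-180.0, -2.5, 11.9]
ft_force: [0.6, 0.0, -0.7]
finger_gap: 52.0
time: 25.4
tool_pos: [592.2, -331.1, 59.6]
tcp_rot: [180.0, -2.6, 11.9]
ft_force: [-0.6, 0.7, -0.6]
finger_gap: 52.1
```

```bash
python3 -m jog '[[0,0,0.0015,0,30],[0,0,0.003,0,30],[0,0,0.004,0,30],[0,0,0.004,0,30]]'; python3 -m jog '[[0,0,0.001,0,30],[0,0,0.0015,0,30],[0,0,0.0015,0,30]]'
```

```text
time: 25.8
tool_pos: [592.2, -330.9, 55.2]
tcp_rot: [-180.0, -2.5, 11.9]
ft_force: [-0.1, 0.4, -1.2]
finger_gap: 52.0
time: 26.1
tool_pos: [592.2, -330.8, 53.5]
tcp_rot: [-180.0, -2.5, 11.9]
ft_force: [0.2, 0.3, -1.2]
finger_gap: 51.9
```

```bash
python3 -m jog '[[0,0,0.001,0,30],[0,0,0.0015,0,30],[0,0,0.0015,0,30]]'
```

```text
time: 26.4
tool_pos: [592.3, -330.9, 52.3]
tcp_rot: [180.0, -2.5, 11.9]
ft_force: [-0.1, 0.1, 1.7]
finger_gap: 52.1
```

```bash
python3 -m jog '[[0,0,0.0008,0,30],[0,0,0.0008,0,30]]'
```

```text
time: 26.6
tool_pos: [592.4, -331.0, 52.3]
tcp_rot: [180.0, -2.5, 11.9]
ft_force: [-3.4, 1.8, 5.0]
finger_gap: 52.0
```

```bash
python3 -m jog '[[0,0,0,0,70],[0,0,0,0,80],[0,0,0,0,90],[0,0,0,0,90],[0,0,-0.02,0,90],[0,0,-0.06,0,90],[0,0,-0.1,0,90],[0,0,-0.1,0,90]]'
python3 - <<'E'
from h import *
T=pose();p=r.snapshot("wrist");save(p,"w15");C=T@np.array(p["tool_from_camera"])
for n in("media_jar","tub"):
    for d in r.pinpoint(p,n)[:1]:print(n,d,atz(p,d["uv"],4,C))
    print(r.search_frame(p,n)[:1])
im=p["image"];h=cv2.cvtColor(im,cv2.COLOR_RGB2HSV)
print(rel([420,157,150]))
E
```

```text
time: 27.4
tool_pos: [591.5, -334.3, 160.5]
tcp_rot: [179.5, -3.0, 12.0]
ft_force: [1.2, -0.7, 1.0]
finger_gap: 76.9
media_jar {'uv': [253.1, 178.7], 'conf': 0.97} [ 593.85128674 -328.44552648    4.        ]
[{'bbox': [216.0, 145.0, 291.3, 234.4], 'conf': 0.83}]
[{'bbox': [174.6, 116.1, 322.1, 254.7], 'conf': 0.62}]
[-0.0626 -0.5123 -0.0015]
```

```bash
python3 -m jog '[[-0.006,-0.048,0,2,90],[-0.012,-0.096,0,4,90],[-0.018,-0.144,0,8,90],[-0.024,-0.192,0,12,90],[-0.03,-0.24,0,15,90],[-0.036,-0.288,0,17,90],[-0.042,-0.336,0,17,90],[-0.048,-0.384,0,17,90]]'; python3 -c "
from h import *
print(r.sense()['tool_pos'],rel([420,157,145]))"
```

```text
time: 28.45
tool_pos: [458.9, 36.2, 147.2]
tcp_rot: [-179.2, -2.1, -5.1]
ft_force: [0.4, 0.9, 0.1]
finger_gap: 76.8
[458.88449546  36.17581084 147.23580676] [-0.0495 -0.1169  0.0021]
```

```bash
python3 -m jog '[[-0.02,-0.045,0,0,90],[-0.04,-0.09,0,0,90],[-0.0495,-0.117,0,0,90],[-0.0495,-0.117,0,0,90],[-0.0495,-0.117,0,0,90]]'; python3 jl.py used_pot 60 48 w16
```

```text
time: 28.95
tool_pos: [419.0, 157.4, 145.8]
tcp_rot: [-179.2, -2.0, -5.0]
ft_force: [0.1, 0.3, -1.0]
finger_gap: 76.8
{'uv': [490.0, 228.0], 'conf': 0.24} [645.1  98.5   0. ]
{'bbox': [223.4, 171.1, 283.5, 242.2], 'conf': 0.77} [418.5 158.1  60. ]
[418.96749033 157.37408533 145.80879862] [array([0.2257, 0.0385, 0.1061])]
```

```bash
python3 -c "
from h import *
print(rel([418.5,157.5,48]))"
```

```text
[-0.0051  0.0001  0.0983]
```

```bash
python3 -m jog '[[-0.005,0,0.03,0,90],[-0.005,0,0.07,0,90],[-0.005,0,0.095,0,90],[-0.005,0,0.098,0,90],[-0.005,0,0.098,0,50],[-0.005,0,0.098,0,20],[-0.005,0,0.098,0,20],[-0.005,0,0.098,0,20]]' 40; python3 -m jog '[[0,0,0,0,20],[0,0,0,0,20],[0,0,0,0,20]]';  python3 -m jog '[[0,0,-0.01,0,20],[0,0,-0.04,0,20],[0,0,-0.08,0,20],[0,0,-0.11,0,20],[0,0,-0.11,0,20]]'; python3 -c "
from h import *
print(rel([633,-92,150]))"
```

```text
time: 29.9
tool_pos: [420.4, 157.8, 50.8]
tcp_rot: [-179.2, -2.3, -5.2]
ft_force: [-2.0, -1.6, 6.7]
finger_gap: 39.4
time: 30.2
tool_pos: [421.1, 158.0, 51.7]
tcp_rot: [-179.1, -2.4, -5.2]
ft_force: [0.9, 0.4, 2.5]
finger_gap: 39.2
time: 30.7
tool_pos: [419.4, 157.5, 167.6]
tcp_rot: [-179.0, -2.9, -5.2]
ft_force: [0.2, -0.6, -0.3]
finger_gap: 39.3
[0.2341 0.2297 0.0252]
```

```bash
python3 -m jog '[[0.033,0.033,0,0,20],[0.066,0.066,0,0,20],[0.1,0.1,0,0,20],[0.133,0.133,0,0,20],[0.166,0.166,0,0,20],[0.2,0.2,0,0,20],[0.234,0.23,0,0,20],[0.234,0.23,0,0,20]]'
python3 - <<'E'
from h import *
T=pose();p=r.snapshot("wrist");save(p,"w17");C=T@np.array(p["tool_from_camera"])
for d in r.pinpoint(p,"bin")[:1]:print(d,atz(p,d["uv"],4,C))
h=cv2.cvtColor(p["image"],cv2.COLOR_RGB2HSV)
print(r.search_frame(p,"bin")[:1],r.search_frame(p,"used_pot")[:1])
print(T[:3,3],r.sense()["finger_gap"],rel([632,-92,100]),rel([632,-92,62]))
E
```

```text
time: 31.5
tool_pos: [633.2, -97.1, 173.1]
tcp_rot: [-179.0, -2.8, -5.4]
ft_force: [-0.9, 0.7, -1.3]
finger_gap: 39.1
{'uv': [253.4, 178.6], 'conf': 0.83} [637.30422234 -91.02410243   4.        ]
[{'bbox': [178.4, 114.0, 331.9, 251.2], 'conf': 0.81}] [{'bbox': [209.1, 203.2, 309.4, 331.9], 'conf': 0.57}]
[633.23580007 -97.08681422 173.10433112] 39.37583156131543 [-0.0025  0.0014  0.0746] [-0.0043  0.0021  0.1125]
```

```bash
python3 -m jog '[[-0.001,0.002,0.04,0,20],[-0.001,0.002,0.075,0,20],[-0.002,0.002,0.1,0,20],[-0.002,0.002,0.112,0,20],[-0.002,0.002,0.112,0,20]]'; python3 -m jog '[[0,0,0.001,0,20],[0,0,0.003,0,20],[0,0,0.004,0,20],[0,0,0.004,0,20]]'
```

```text
time: 32.2
tool_pos: [632.5, -90.8, 60.9]
tcp_rot: [-178.9, -2.6, -5.1]
ft_force: [-0.5, 0.5, -0.6]
finger_gap: 39.2
time: 32.6
tool_pos: [633.3, -90.9, 57.9]
tcp_rot: [-178.9, -2.7, -5.1]
ft_force: [-0.4, 0.5, 0.0]
finger_gap: 39.3
```

```bash
python3 -m jog '[[0,0,0.001,0,20],[0,0,0.0015,0,20],[0,0,0.0015,0,20]]';python3 -m jog '[[0,0,0.0005,0,20],[0,0,0.001,0,20],[0,0,0.001,0,20]]'
```

```text
time: 32.9
tool_pos: [633.4, -91.0, 56.4]
tcp_rot: [-178.9, -2.7, -5.1]
ft_force: [0.3, 0.2, -1.2]
finger_gap: 39.1
time: 33.2
tool_pos: [633.5, -91.0, 55.8]
tcp_rot: [-178.9, -2.7, -5.1]
ft_force: [-2.2, 0.2, 3.6]
finger_gap: 39.4
```

```bash
python3 -m jog '[[0,0,0,0,55],[0,0,0,0,65],[0,0,0,0,68],[0,0,0,0,68],[0,0,-0.02,0,68],[0,0,-0.06,0,68],[0,0,-0.1,0,68],[0,0,-0.14,0,68]]';python3 -m jog '[[-0.04,0,-0.02,0,68],[-0.09,0,-0.04,0,68],[-0.14,0,-0.05,0,68],[-0.18,0,-0.06,0,68],[-0.2,0,-0.06,0,68],[-0.2,0,-0.06,0,68]]'
python3 - <<'E'
from h import *
p=r.snapshot("top");q=r.snapshot("side")
a=cv2.resize(p["image"][90:270,60:440],(760,360),interpolation=cv2.INTER_CUBIC)
b=cv2.resize(q["image"][110:260,60:376],(480,228),interpolation=cv2.INTER_CUBIC)
o=np.zeros((590,760,3),np.uint8);o[:360]=a;o[361:589,:480]=b
cv2.imwrite("pics/final.png",o[:,:,::-1]);print(r.sense()["tool_pos"])
E
```

```text
time: 34.0
tool_pos: [626.4, -93.0, 196.8]
tcp_rot: [-178.9, -2.6, -5.1]
ft_force: [0.9, -0.2, -0.1]
finger_gap: 58.1
time: 34.6
tool_pos: [423.0, -76.0, 248.1]
tcp_rot: [-178.9, -2.7, -5.1]
ft_force: [0.6, -1.1, 0.2]
finger_gap: 58.1
[424.91611875 -76.21195478 247.92634353]
```

View pics/final.png

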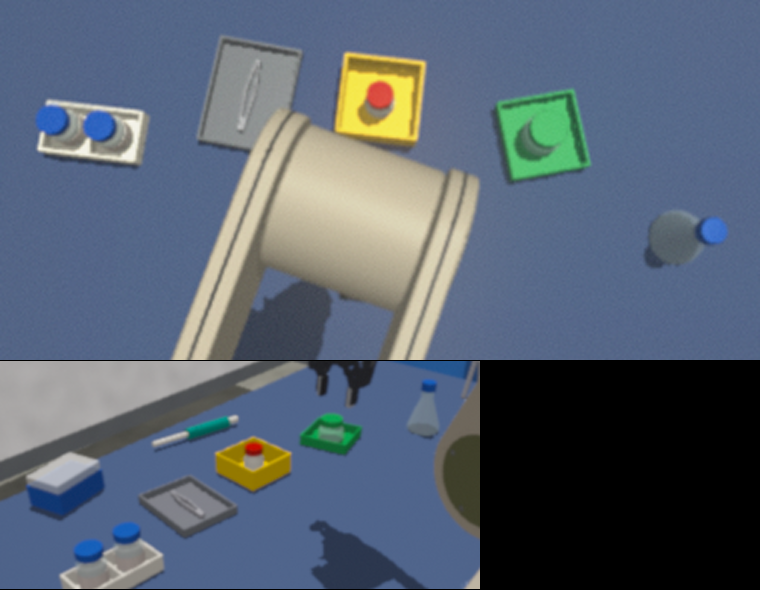

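The picture shows everything in its place: two upright jars in the rack, forceps flat in the tray, the media jar upright in the tub, the pot in the bin, and the flask still at (676,237).

```bash
python3 -c "
from h import *
print(r.hand_in())"
```

```text
the job is handed in; nothing more can be done
None
```

The bench is cleared and the job is handed in, at about 35 s of the 134 s allowed. In order, the forceps went into the tray, one blue-capped jar into each rack bay, the media jar into the tub, and last the used pot into the bin. I lowered each jar until the wrist felt the floor, at about 9 N or less, before letting go.

- **Final pictures:** the top and side views show both jars and the media jar upright, the forceps flat inside the tray and the pot upright in the bin. The flask is where it was at the start, and the gripper was clear of everything.
- **Forceps release:** no contact force showed before I opened the jaws, so they may have dropped a fraction of a millimetre onto the tray floor.
- **Tool tilt:** the tool drifted to nearly 3° off vertical over the run. Each jar was gripped and set down at nearly the same tilt, so it did not tip them.
- **Grip readings:** the gap read 2 mm under the given diameter on the blue-capped jars, but 52 mm on the 60 mm media jar and 39 mm on the 44 mm pot. I took these two to be gripped at a narrower neck or cap, and both held firmly.
- **Vision networks:** for the used pot, one network confused it with other things at low confidence, so I placed it from its cap position instead. For the second jar, the close-up origin point was missed, and I used its cap position too.

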